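# Clamp a ceramic blank at the length mark and hold it

## Task

The ceramic blank lies in the holder's channel. Take hold around the sliding leg's grip post and its open cam lever, slide the leg so that it shuts on the blank and presses it against the sprung anvil until the leg's pointer is level with the tip of the index clip, then squeeze the cam lever fully closed towards the post while keeping the pointer on that mark. Finish while still holding: keep lever and post squeezed together with the pointer on the mark and the blank clamped, let go of nothing, and leave the other things on the counter where they are.

Things in the scene. Friction and masses are not known exactly. Their poses are not given: they have to be found in the camera images.
- holder: Blank holder, fixed to the counter: aluminium base plate 340 (x) x 90 (y) x 16 mm (z), origin at the centre of its underside. Its own +x is the direction in which the leg slides shut. A channel between two 8 mm high ribs runs along its middle (y = 0); the tail block with the sprung anvil stands at its +x end. Black graduation lines every 5 mm on its -y half.
- leg: Sliding leg, a flat steel bar 125 mm long; axes parallel to the holder's. Origin on its centre line at the front (+x) face of its foot, level with the base plate's top; bar, grip post and lever lie behind it (-x). It slides along the holder's x over 140 mm with about 1 N friction and is pushed back by the anvil's spring unless held. At the start it stands 60 to 126 mm short of its mark.
- anvil: Sprung anvil, a steel plate 24 x 20 mm facing the leg; origin at the lower middle of its face (holder x = 95 mm when at rest). It gives way along +x by up to 28 mm against a spring of 350 N/m; at the mark it is pressed in 10 to 26 mm.
- paddle: The steel lever's paddle, 8 mm thick, 20 mm wide; origin on the hinge axis (35 mm above the counter, 74 mm behind the leg's origin), own z along the paddle, which reaches 66 mm from the hinge. Hinged across the leg, in front of the post; when open it leans forward (+x, away from the post).
- lever_tip (a point): Middle of the paddle's rounded top end, 61 mm from the hinge axis.
- lever (a joint): Cam lever angle in rad: 0 fully closed (upright, parallel to the post, at a stop), up to 0.42 open; at the start 0.28 to 0.42. It stays where it is left and takes about 2 to 3 N near its top to move.
- post (a point): Point inside the dark grey plastic grip post fixed on the leg, 77 mm above the counter, a good height to grip; axes as the leg's. Post 12 mm thick (x), 26 mm wide (y), top 20 mm above this point. Grip along x: one finger behind the post, the other in front of the lever; over both it measures 30 mm closed, 57 mm open. Closing both fingers pushes the leg forward by half the closing unless the hand backs off as much.
- pointer (a point): Tip of the leg's pointer, a 3 mm dark bar that sticks out to the leg's -y side, 30 mm behind the foot's face.
- mark (a point): Tip of the index clip, a small dark steel clip fixed on the -y edge of the base plate; its 3 mm wide tip points at the leg. Axes as the holder's. The leg is at its length mark when pointer and tip have the same x in these axes.
- blank_center (a point): Centre of the white ceramic blank to be clamped, 40 (x) x 19 (y) x 15 mm (z), 40 g, loose in the channel in front of the anvil (up to 15 mm gap), its long side along the channel.
- blank: The same blank; origin at the centre of its underside.
- spare_blank: A second, equal ceramic blank on the counter beside the holder (on its -y side), not to be used; origin at the underside.
- cast: Plaster tooth cast on a 50 x 60 mm base, 24 mm high, on the counter beside the holder; leave alone.
- dappen: Small glass dish, 44 mm wide and 30 mm high, beside the holder; leave alone.
- spatula: Spatula 180 mm long lying on the counter; leave alone.
- spray: White spray can, 60 mm wide and 170 mm high; leave alone.
- handpiece: Black rod-shaped handpiece 130 mm long, 24 mm thick, lying; leave alone.
- bur_tray: Steel tray 110 x 80 x 25 mm; leave alone.
Not all that is in view belongs to the job. Leave any blue or yellow look-alike of the blank alone.

How it is judged (in metres and radians):
On the way, in this order (a step that is already met when the one before it is completed fails the run):
1. the leg bears on the blank and the blank on the anvil (over 1 N), lever still open (contact force between leg and blank above 1 N and contact force between blank and anvil above 1 N and value of joint lever above 0.2 rad).
2. the leg is held at its length mark (pointer within 3 mm of the clip's tip), pressing the blank on the anvil, lever still open (all of step 1 and x of pointer in the frame of mark between -0.003 and 0.003 m), for 0.2 s.
At the end, for the whole second after the job is handed in: Pointer within 3 mm of the clip's tip, lever closed (under 0.06 rad), fingers pressing on the lever (over 3 N) and on leg plus lever (over 8 N), leg at rest, blank in the channel and clamped between leg and anvil (over 1 N), other things within 30 mm of their starts (x of pointer in the frame of mark between -0.003 and 0.003 m and contact force between leg and blank above 1 N and contact force between blank and anvil above 1 N and value of joint lever below 0.06 rad and contact force between the fingers and paddle above 3 N and contact force between the fingers and leg above 8 N and linear speed of leg below 0.01 m/s and height (world z) of blank_center below 0.03 m and distance of each of spare_blank, cast, dappen, spatula, spray, handpiece, bur_tray from where it was at the start of the episode below 0.03 m); the arm keeps its last pose, push and grip.
It fails at once if the lever is closed (under 0.15 rad) while the pointer is more than 6 mm from the mark (value of joint lever below 0.15 rad and not (x of pointer in the frame of mark between -0.006 and 0.006 m)).
It fails at once if another thing on the counter is pushed away by more than 30 mm (distance of any of spare_blank, cast, dappen, spatula, spray, handpiece, bur_tray from where it was at the start of the episode above 0.03 m).
It also fails if it takes over 58 s, if anything falls off the work surface, if the arm or the gripper's body presses on something with over 40 N, if the wrist force passes 120 N, or if a joint passes its speed limit or range.

## Robot

A 7-joint arm with a two-finger parallel gripper is mounted at the origin on the work surface. World frame = base frame: x ahead of the robot, y to its left, z up, the work surface at z = 0. Lengths are in m, angles in degrees, forces in N, time in s.
With the tool pointing down it reaches from about 0.425 to 0.925 m from the base axis. Payload 6.8 kg.
Tool frame: the origin (TCP) lies at the very end of the fingers, on their centre line; the grasp point (between the pads) lies bot.tcp_to_grasp behind it (bot.tcp_to_grasp is the distance from the TCP to the grasp point, in m); z points along the fingers, y is the line along which they close (so a half turn about z gives the same grasp; the last joint's range is limited). The gripper opens to 85 mm and grips with 20 to 120 N. Pads are 22 mm wide; open, the fingers measure 114 mm over their backs; the gripper's body (76 mm by 85 mm) begins 54 mm behind the grasp point. The pads swing forward as they close: fully open they stand 13 mm farther back than shut.
Start: joints at [-71.339, 27.33, 1.283, 89.118, -0.659, 63.558, -4.761], TCP at [0.284, 0.612, 0.231] pointing down, gripper open.
Joint ranges: [-169.35, 169.35], [-19.33, 120.38], [-80.79, 83.38], [13.8, 139.57], [-78.32, 258.32], [9.67, 109.79], [-169.56, 169.56]. Speed limits (degrees/s): [136.94, 136.94, 180, 180, 180, 180, 180].

## Interface

Orientations are given as a 3x3 rotation matrix whose columns are the frame's x, y, z axes.
In Python, from rig import bot gives the robot as it stands. The module is installed in compiled form; this text tells all that it offers.
- The arm moves only by the shell command python3 -m handwheel 'ROWS' [OPENING] [FORCE]. ROWS is JSON, a list that holds one entry, the list of rows, each a list of 6 numbers: the shift along the tool's x, y, z in cm, then the turn, a rotation vector about the tool's x, y, z in degrees. In form: [[[tx, ty, tz, ax, ay, az], ...]]. A call has 1 to 12 rows; each row shifts and turns the commanded pose from where the row before left it, along the tool's axes as they then stand; what a row does not reach is not made up. A row lasts 1/10 s, in which the tool goes at most 50 mm and 8.59 degrees, less where a joint would pass 70% of its speed; a pose out of reach is approached as far as the arm can. A call is refused whole if a number of a shift passes 5 or a number of a turn 8.59, either way. A call with a gripper value outside its range is refused whole. OPENING is the finger opening in cm, from 0 to 8.54, set as the call begins (- or left out, the last holds). The fingers move at their own pace and stop on an object; FORCE is the grip in N (left out, the last holds). Time passes only in rows, so rows that do not move let the fingers close. It gives the time, the measured TCP pose, the force, the opening and the grip force at its end, in the units of the state.
- bot.sense(): the state, without advancing time (a new reading comes with each control period).
- bot.capture(name): name is "side" or "top"; returns the picture (480x640x3 uint8, red, green, blue); there is no depth.
- bot.get_calibration(name): a dict with "fx", "fy", "cx", "cy" (pixels), "k1" (the pictures are not rectified: a ray, as slopes to the right and down, at radius r is drawn at 1 + k1 r^2 times it, then the intrinsics apply), "world_to_cam" (4x4, takes a point from world to camera coordinates). Camera axes: x right, y down, z forward; pixel columns grow to the right and rows downward; lengths in m; the calibration is good to about 2 mm. A picture is of the moment at which its call begins. get_calibration takes no time and is no camera call.
- bot.close_job(): hands the job in; it is judged then, once.
The state is a dict: "clock": time; "qpos": joint angles; "qvel": joint speeds; "effort": joint torques, N m; "tcp_pos": TCP position; "tool_rot": TCP orientation; "wrist_force": force on the tool from outside, world axes, zero at the start; "moment": the same for the moment, N m; "opening": finger opening in m; "grip_force": force on a finger pad.
Only numpy, scipy, OpenCV 4.12 (cv2) and the standard library are available. Lean on these libraries where they do the work, as an engineer would, in place of code of your own. Each camera call takes 0.05 s, during which the arm holds its last target. There are 200 camera calls.

## Working session

There is one attempt and no reset: what is moved stays moved. The work goes in short steps, Python scripts to look and compute and a shell command to move; the robot and the scene stay as the last step left them, time stands still between calls to the robot, and variables do not carry over. Pictures are saved under pics/ and viewed, at most 10 in all, crops included, and the job is handed in when it is done.

```bash
mkdir -p pics
cat > h.py <<'E'
import numpy as np, cv2
from rig import bot
def cal(n):
    c=bot.get_calibration(n); return c,np.array(c["world_to_cam"])
def pix2w(n,u,v,z):
    c,T=cal(n); xd=(u-c["cx"])/c["fx"]; yd=(v-c["cy"])/c["fy"]
    rd=np.hypot(xd,yd); r=rd
    for _ in range(30): r=rd/(1+c["k1"]*r*r)
    s=r/rd if rd>0 else 1
    d=T[:3,:3].T@np.array([xd*s,yd*s,1]); o=-T[:3,:3].T@T[:3,3]
    return o+d*(z-o[2])/d[2]
def w2pix(n,p):
    c,T=cal(n); q=T[:3,:3]@np.array(p)+T[:3,3]; a=q[:2]/q[2]; s=1+c["k1"]*(a@a)
    return np.array([c["fx"]*a[0]*s+c["cx"],c["fy"]*a[1]*s+c["cy"]])
def snap(n,name,crop=None,k=1):
    im=bot.capture(n)[:,:,::-1].copy()
    cv2.imwrite(f"pics/{name}_full.png",im)
    if crop: x0,y0,x1,y1=crop; im=im[y0:y1,x0:x1]
    if k!=1: im=cv2.resize(im,None,fx=k,fy=k,interpolation=cv2.INTER_CUBIC)
    cv2.imwrite(f"pics/{name}.png",im)
E
python3 - <<'E'
from h import *
snap("top","t0");snap("side","s0")
s=bot.sense()
for k,v in s.items(): print(k,np.round(v,3).tolist())
print(bot.tcp_to_grasp)
for n in("top","side"):
    c,T=cal(n);print(n,{k:c[k] for k in("fx","cx","cy","k1")},-T[:3,:3].T@T[:3,3],T[:3,:3].round(2).tolist())
E
```

```text
clock 0.1
qpos [-71.339, 27.373, 1.28, 89.171, -0.661, 63.561, -4.76]
qvel [-0.114, -0.165, -0.063, -0.011, 0.014, 0.033, 0.028]
effort [0.004, -59.776, 1.613, -28.196, 0.013, 0.005, 0.0]
tcp_pos [0.283, 0.612, 0.23]
tool_rot [[-0.907, 0.42, -0.001], [0.42, 0.907, -0.002], [-0.0, -0.002, -1.0]]
wrist_force [0.661, 0.149, -0.059]
moment [0.023, -0.005, -0.01]
grip_force 0.0
opening 0.085
0.0187
top {'fx': 584.01338708805, 'cx': 322.4813152539323, 'cy': 236.73925581445576, 'k1': -0.015025043709806589} [0.32719929 0.07949541 1.25863119] [[-0.08, -1.0, -0.0], [-0.98, 0.08, -0.2], [0.2, -0.01, -0.98]]
side {'fx': 592.5181695713089, 'cx': 323.5690646232122, 'cy': 240.03664291936258, 'k1': -0.20038299117679406} [-0.1841002  -0.7089751   0.86100133] [[0.71, -0.7, -0.0], [-0.41, -0.42, -0.81], [0.57, 0.58, -0.59]]
```

View pics/t0.png

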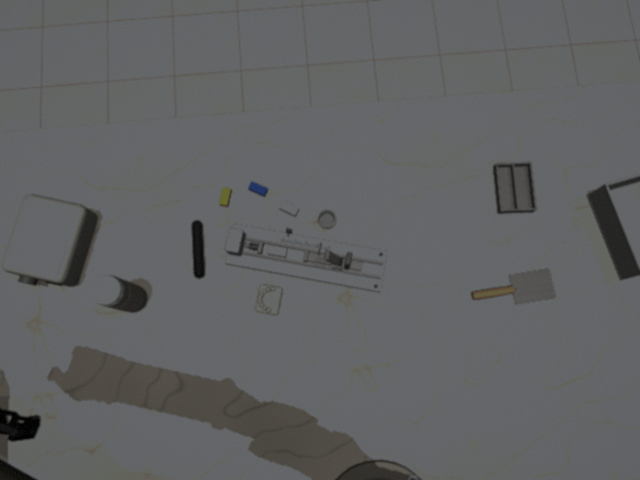

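View pics/s0.png

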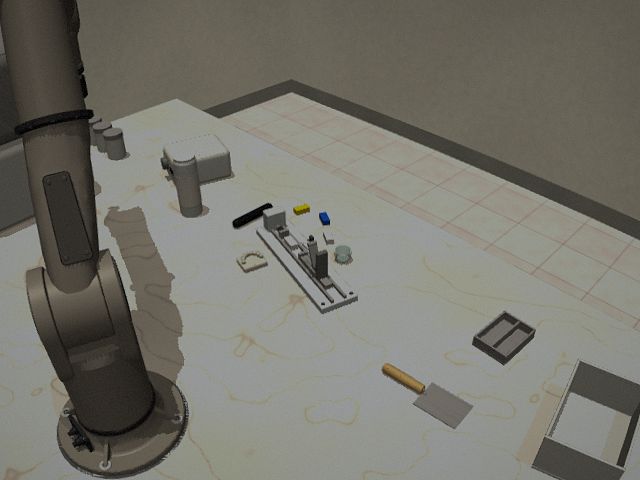

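The top view shows the holder from about (226,245), the tail block end, to (385,275). The leg and post are near (340,258) and the clip near (289,231). The dish is at (327,219) and the cast at (268,299). I'll zoom in on both views.

Run:
```python
import cv2
for n,(x0,y0,x1,y1),k in(("t0",(215,190,395,310),4.4),("s0",(230,190,370,320),5)):
    im=cv2.imread(f"pics/{n}_full.png")[y0:y1,x0:x1]
    im=cv2.convertScaleAbs(im,alpha=1.7)
    cv2.imwrite(f"pics/{n}_z.png",cv2.resize(im,None,fx=k if n=="t0" else 4.6,fy=k if n=="t0" else 4.6,interpolation=cv2.INTER_CUBIC))
```

```text
(no output)
```

View pics/t0_z.png

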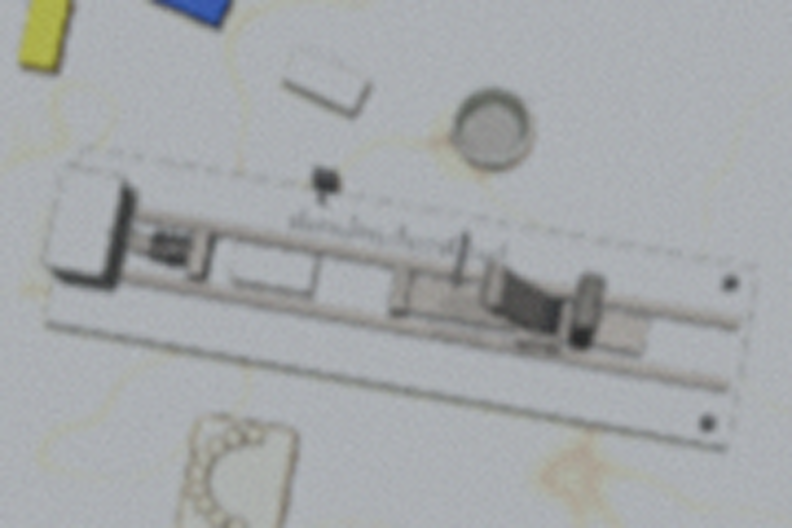

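View pics/s0_z.png

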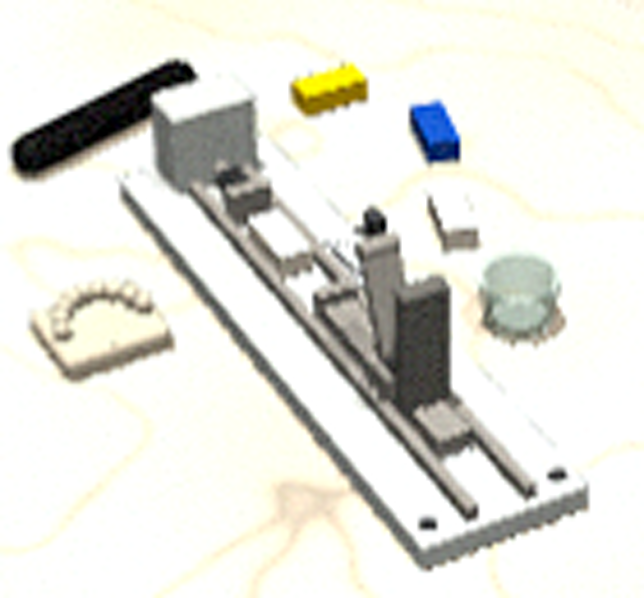

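The zoomed top crop shows these points (crop pixels):
- Plate corners about (75,150), (755,265), (725,450) and (45,325)
- Clip tip (322,203) and pointer tip (464,235)
- Post top (590,285), lever top (495,280), foot front about (393,290)
- Blank from about 230 to 315, anvil face about 210

The side crop agrees with this layout.

```bash
cat > pose.py <<'E'
from h import *
from scipy.optimize import least_squares
loc=np.array([[.17,-.045,.016],[-.17,-.045,.016],[-.17,.045,.016],[.17,.045,.016]])
pt=np.array([[75,150],[755,265],[725,450],[45,325]])/4.4+[215,190]
ps=np.array([[np.nan]*2,[585,488],[425,553],[122,182]])/4.6+[230,190]
def H(p): 
    c,s=np.cos(p[2]),np.sin(p[2]); return np.array([[c,-s,0],[s,c,0],[0,0,1]])
def f(p):
    r=[]
    for l,a,b in zip(loc,pt,ps):
        w=H(p)@l+[p[0],p[1],0]; r+=list(w2pix("top",w)-a)
        if not np.isnan(b[0]): r+=list(.7*(w2pix("side",w)-b))
    return np.array(r)
g=np.mean([pix2w("top",*q,.016) for q in pt],0)
def fit():
    a=pix2w("top",*pt[0],.016)-pix2w("top",*pt[1],.016)
    return least_squares(f,[g[0],g[1],np.arctan2(a[1],a[0])])
if __name__=="__main__":
    s=fit(); p=s.x; print(p,np.degrees(p[2]),s.fun.round(1))
    def L(n,u,v,z):
        w=pix2w(n,u,v,z); return (H(p).T@(w-[p[0],p[1],0])*1000).round(1)
    T=lambda u,v,z:L("top",u/4.4+215,v/4.4+190,z)
    S=lambda u,v,z:L("side",u/4.6+230,v/4.6+190,z)
    for z in(.018,.026): print("mark",T(322,203,z),"pointer",T(464,235,z))
    print("post top",T(592,283,.097),"S post top corners",S(398,288,.097),S(445,283,.097))
    print("lever top",T(495,277,.095),S(378,243,.095)); print("foot",T(393,290,.03))
    print("blank",T(230,265,.031),T(315,280,.031))
    print("anvil",T(210,255,.035))
E
python3 pose.py
```

```text
[0.54420361 0.10281005 1.308901  ] 74.99450297424191 [ 1.2 -0.3  0.5  0.4 -0.  -1.   0.8 -0.8 -1.1 -1.  -0.6 -0.  -1.6 -0.8]
mark [ 46.4 -38.6  18. ] pointer [-25.4 -35.   18. ]
mark [ 45.6 -37.   26. ] pointer [-25.8 -33.5  26. ]
post top [-90.6  -8.   97. ] S post top corners [-88.6   9.3  97. ] [-96.1 -11.6  97. ]
lever top [-46.3  -3.3  95. ] [-50.6  -1.   95. ]
foot [ 3.2  0.1 30. ]
blank [83.3  2.  31. ] [41.3  2.1 31. ]
anvil [93.3 -0.4 35. ]
```

Leg to mark is about 72 mm of travel. The holder is yawed about 75°, and I grip at holder x of about -70 mm, so I'm setting out now.

```bash
python3 -m handwheel '[[[0,0,0,0,0,-4.9],[0,0,0,0,0,-4.9],[-2.4,-3.1,0,0,0,0],[-2.4,-3.1,0,0,0,0],[-2.4,-3.1,0,0,0,0],[-2.4,-3.1,0,0,0,0],[-2.4,-3.1,0,0,0,0],[-2.4,-3.1,0,0,0,0],[-2.4,-3.1,0,0,0,0],[-2.4,-3.1,0,0,0,0],[-2.4,-3.1,0,0,0,0],[-2.4,-3.1,0,0,0,0]]]' 8.54 30
cat > st.py <<'E'
from pose import *
p=fit().x; s=bot.sense(); R=np.array(s["tool_rot"])
l=H(p).T@(np.array(s["tcp_pos"])-[p[0],p[1],0])
print("t",round(s["clock"],2),"tcp holder mm",(l*1000).round(1),"F holder",(H(p).T@s["wrist_force"]).round(1),"op",round(s["opening"]*1000,1),"grip",round(s["grip_force"],1),"rot err deg",(np.degrees(cv2.Rodrigues(R.T@(H(p)@np.array([[0,1,0],[1,0,0],[0,0,-1.]])))[0].ravel())).round(2))
E
python3 st.py
```

```text
clock: 1.3
tcp_pos: [0.4351, 0.2491, 0.2311]
tool_rot: [[-0.966, 0.26, -0.0], [0.26, 0.966, -0.0], [0.0, -0.0, -1.0]]
wrist_force: [-0.6, 0.2, 0.0]
opening: 0.0856
grip_force: 0.0
t 1.3 tcp holder mm [113.  143.2 231.1] F holder [-0.   0.7  0. ] op 85.6 grip 0.0 rot err deg [-0.01 -0.01 -0.05]
```

```bash
python3 -m handwheel '[[[-2.4,-3.1,0,0,0,0],[-2.4,-3.1,0,0,0,0],[-2.4,-3.1,0,0,0,0],[-2.4,-3.1,0,0,0,0],[-2.4,-3.1,0,0,0,0],[-2.3,-2.8,0,0,0,0],[0,0,2.5,0,0,0],[0,0,2.5,0,0,0],[0,0,2.5,0,0,0],[0,0,0,0,0,0],[0,0,0,0,0,0]]]' >/dev/null
python3 st.py
python3 - <<'E'
from h import *
snap("top","t1",(235,200,395,300),5); snap("side","s1",(230,110,400,320),2.8)
a=cv2.imread("pics/t1.png");b=cv2.imread("pics/s1.png");b=cv2.resize(b,(405,500))
cv2.imwrite("pics/t1.png",cv2.convertScaleAbs(np.hstack([cv2.resize(a,(395,250)),]),alpha=1.6))
c=np.zeros((500,800,3),np.uint8);c[:250,:395]=cv2.resize(a,(395,250));c[:,395:]=b
cv2.imwrite("pics/c1.png",cv2.convertScaleAbs(c,alpha=1.5))
E
```

```text
t 2.4 tcp holder mm [-68.6   1.2 156.4] F holder [ 0.7 -0.2  0.2] op 85.3 grip 0.0 rot err deg [-0.03 -0.05 -0.05]
```

View pics/c1.png

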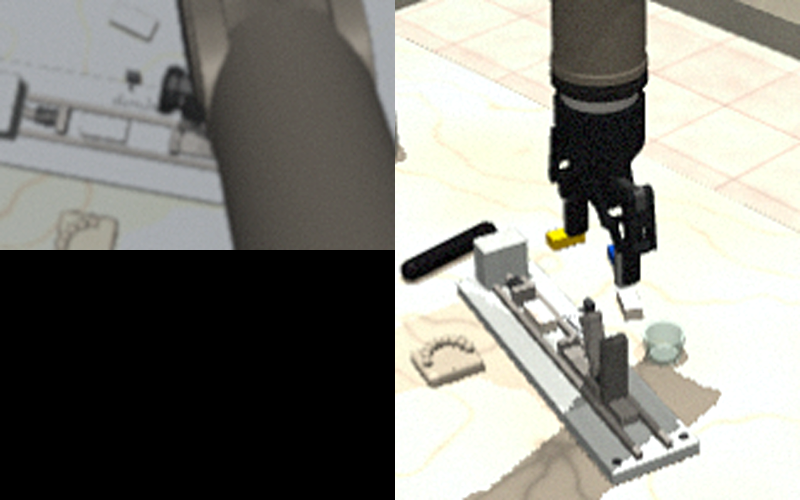

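The picture shows the gripper centred over post and lever and clear of everything. The arm hides the pointer in the top view. I'll measure the pointer-to-clip distance more finely from the first top image, rectified to the holder frame.

Run:
```python
from pose import *
p=fit().x
im=cv2.imread("pics/t0_full.png").astype(np.float32)
# map: x from -60..80, y -60..0, .2mm/px
xs=np.arange(-50,70,.2);ys=np.arange(-60,-10,.2)
M=np.zeros((len(ys),len(xs),2),np.float32)
for i in range(0,len(ys)):
    for j in range(0,len(xs)):
        if i%10==0 and j%10==0 or 1:
            pass
c,T=cal("top")
X,Y=np.meshgrid(xs/1000,ys/1000)
W=np.stack([X,Y,np.full_like(X,.022)],-1)@H(p).T+[p[0],p[1],0]
q=W@T[:3,:3].T+T[:3,3];a=q[...,:2]/q[...,2:];s=1+c["k1"]*(a**2).sum(-1)
u=(c["fx"]*a[...,0]*s+c["cx"]).astype(np.float32);v=(c["fy"]*a[...,1]*s+c["cy"]).astype(np.float32)
r=cv2.remap(im,u,v,cv2.INTER_CUBIC).clip(0,255); g=r.mean(-1)
for y in range(-52,-14,2):
    row=g[np.abs(ys-y)<1].mean(0)
    o=[]
    for lo,hi in((30,62),(-40,-12)):
        m=(xs>=lo)&(xs<=hi); d=(np.median(row[m])-row[m]-4).clip(0); i=d.argmax(); xx=xs[m]
        k=np.abs(xx-xx[i])<5; o+=[round(float(xx[i]),1),round(float((d*xx)[k].sum()/max(d[k].sum(),1e-6)),1),round(float(d.max()),0)]
    print(y,o)
o=cv2.resize(cv2.convertScaleAbs(r,alpha=1.8),(792,330))
cv2.imwrite("pics/rect.png",o)
```

```text
-52 [45.4, 45.9, 40.0, -40.0, 0.0, 0.0]
-50 [45.0, 45.6, 43.0, -40.0, 0.0, 0.0]
-48 [47.6, 47.4, 46.0, -40.0, 0.0, 0.0]
-46 [47.6, 47.3, 43.0, -40.0, 0.0, 0.0]
-44 [47.4, 47.3, 34.0, -40.0, 0.0, 0.0]
-42 [47.8, 47.7, 32.0, -40.0, 0.0, 0.0]
-40 [47.6, 47.6, 30.0, -40.0, 0.0, 0.0]
-38 [47.0, 47.1, 18.0, -25.2, -25.1, 5.0]
-36 [46.2, 46.1, 4.0, -25.0, -25.2, 17.0]
-34 [30.2, 30.7, 8.0, -25.0, -25.1, 30.0]
-32 [30.0, 30.7, 6.0, -25.4, -25.2, 31.0]
-30 [55.8, 55.7, 3.0, -25.4, -25.5, 25.0]
-28 [55.8, 55.7, 1.0, -25.6, -25.5, 17.0]
-26 [59.0, 59.0, 0.0, -25.6, -25.4, 16.0]
-24 [30.0, 0.0, 0.0, -25.4, -25.4, 21.0]
-22 [30.0, 0.0, 0.0, -25.2, -25.3, 25.0]
-20 [30.0, 0.0, 0.0, -25.0, -25.1, 25.0]
-18 [30.0, 0.0, 0.0, -24.8, -24.8, 23.0]
-16 [30.0, 0.0, 0.0, -24.8, -24.7, 19.0]
```

View pics/rect.png

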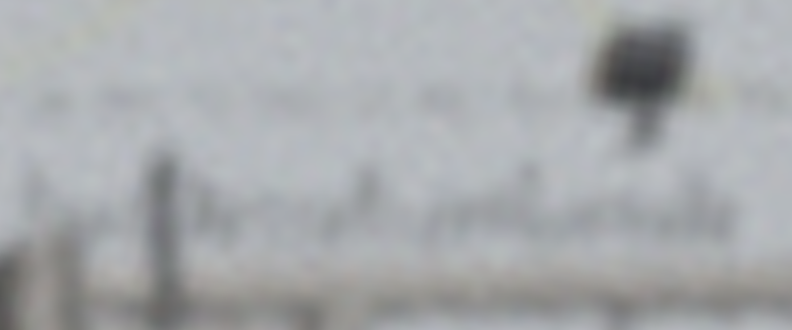

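Clip tip is at x ≈ 47.4 mm and pointer at -25.2 mm, so the travel is about 72.6 mm. Next I descend and narrow the opening.

```bash
python3 -m handwheel '[[[0,0,2.5,0,0,0],[0,0,2.5,0,0,0],[0,0,2.5,0,0,0],[-0.1,0,2.0,0,0,0],[0,0,0.9,0,0,0],[0,0,0,0,0,0]]]' >/dev/null; python3 st.py
python3 -m handwheel '[[[0,0,0,0,0,0],[0,0,0,0,0,0],[0,0,0,0,0,0],[0,0,0,0,0,0]]]' 6.8 20 >/dev/null; python3 st.py
python3 -m handwheel '[[[0,0.3,0,0,0,0],[0,0,0,0,0,0]]]' >/dev/null; python3 st.py
python3 -c '
from h import *
snap("side","s2",(240,110,390,320),2.8); cv2.imwrite("pics/s2.png",cv2.convertScaleAbs(cv2.imread("pics/s2.png"),alpha=1.6))'
```

```text
t 3.1 tcp holder mm [-68.4   0.   52.3] F holder [-0.4  0.3  0.3] op 85.1 grip 0.0 rot err deg [-0.01 -0.03 -0.04]
t 3.5 tcp holder mm [-68.2  -0.3  52.9] F holder [ 0.4  0.7 -0.1] op 67.8 grip 0.0 rot err deg [ 0.03  0.05 -0.04]
t 3.7 tcp holder mm [-64.8  -0.   52.4] F holder [-0.2  0.  -0.9] op 67.9 grip 0.0 rot err deg [ 0.02  0.01 -0.01]
```

View pics/s2.png

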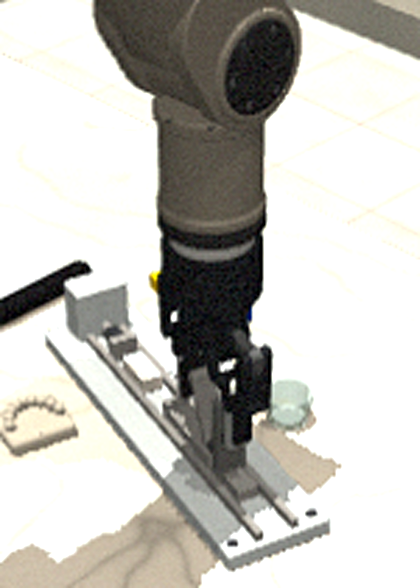

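The fingers straddle post and lever, with the rear finger behind the post and the open lever in front. Now I push forward.

```bash
python3 -m handwheel '[[[0,0.2,0,0,0,0],[0,0,0,0,0,0]]]' >/dev/null; python3 st.py
for i in 1 2; do python3 -m handwheel '[[[0,0.2,0,0,0,0],[0,0,0,0,0,0]]]' >/dev/null; python3 st.py;done
python3 -m handwheel '[[[0,0.4,0,0,0,0],[0,0.4,0,0,0,0],[0,0.4,0,0,0,0],[0,0.4,0,0,0,0],[0,0.4,0,0,0,0],[0,0,0,0,0,0],[0,0,0,0,0,0]]]' >/dev/null; python3 st.py
python3 - <<'E'
from pose import *
p=fit().x
im=[]
for k in range(4): im.append(bot.capture("side").astype(float))
b=np.mean(im,0)[:,:,::-1]; cv2.imwrite("pics/s3_full.png",b)
a=cv2.imread("pics/s0_full.png")
def z(i): return cv2.resize(cv2.convertScaleAbs(i[200:300,260:350].astype(np.uint8),alpha=1.6),None,fx=4.4,fy=4.4,interpolation=cv2.INTER_CUBIC)
cv2.imwrite("pics/ab.png",np.hstack([z(a),z(b)]))
E
```

```text
t 3.95 tcp holder mm [-63.1   0.1  52.2] F holder [0.3 0.1 0.5] op 68.1 grip 0.0 rot err deg [ 0.01 -0.01 -0.03]
t 4.15 tcp holder mm [-61.3   0.   52.3] F holder [-0.2 -0.1 -0.3] op 68.3 grip 0.0 rot err deg [ 0.   -0.01 -0.04]
t 4.35 tcp holder mm [-59.3   0.   52.3] F holder [-0.3 -0.5  0.4] op 68.2 grip 0.1 rot err deg [-0.   -0.   -0.04]
t 5.05 tcp holder mm [-39.    0.1  52.3] F holder [ 0.2 -0.6 -0. ] op 68.0 grip 0.0 rot err deg [ 0.02 -0.01 -0.02][ WARN:0@5.738] global loadsave.cpp:1063 imwrite_ Unsupported depth image for selected encoder is fallbacked to CV_8U.
```

View pics/ab.png

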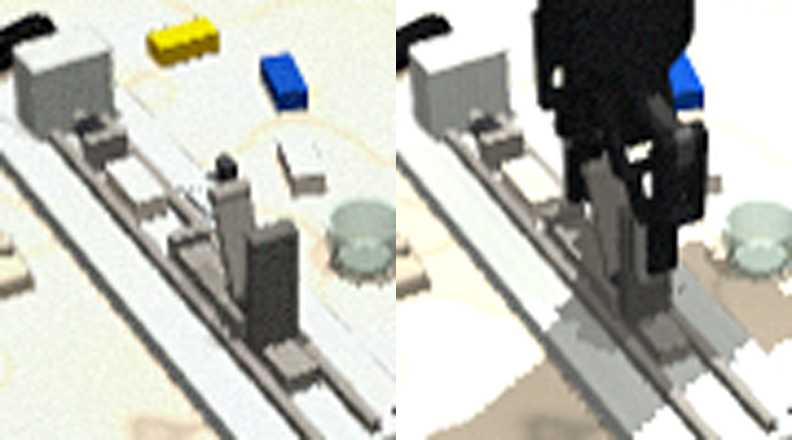

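```bash
cat > fm.py <<'E'
from pose import *
p=fit().x; L=[]
for k in range(5):
    bot.capture("side"); s=bot.sense(); l=H(p).T@(np.array(s["tcp_pos"])-[p[0],p[1],0])*1000
    L.append(np.r_[l[0],(H(p).T@s["wrist_force"])[0],s["opening"]*1000,s["grip_force"]])
print(round(s["clock"],2),np.mean(L,0).round(2))
E
python3 - <<'E'
from pose import *
p=fit().x
W=lambda x:w2pix("side",H(p)@np.array([x/1000,0,.024])+[p[0],p[1],0])
print(W(-120),W(-120+20)-W(-120),W(-120+24)-W(-120))
a=cv2.imread("pics/s0_full.png",0).astype(np.float32);b=cv2.imread("pics/s3_full.png",0).astype(np.float32)
E
python3 fm.py
python3 -m handwheel '[[[0,0.4,0,0,0,0],[0,0.4,0,0,0,0],[0,0.4,0,0,0,0],[0,0.4,0,0,0,0],[0,0.4,0,0,0,0],[0,0.4,0,0,0,0],[0,0,0,0,0,0]]]' >/dev/null; python3 fm.py
python3 -m handwheel '[[[0,0.3,0,0,0,0],[0,0,0,0,0,0]]]' >/dev/null; python3 fm.py
python3 -m handwheel '[[[0,0.3,0,0,0,0],[0,0,0,0,0,0]]]' >/dev/null; python3 fm.py
python3 -m handwheel '[[[0,0.3,0,0,0,0],[0,0,0,0,0,0]]]' >/dev/null; python3 fm.py
```

```text
[327.55368647 285.59884039] [-4.53528555 -5.11112043] [-5.43087357 -6.12068006]
5.5 [-39.54   0.13  68.03   0.  ]
6.45 [-15.13   0.    67.81   0.  ]
6.9 [-12.3   -0.16  68.     0.  ]
7.35 [-9.32 -0.21 68.01  0.18]
7.8 [-6.51 -1.52 67.98  0.81]
```

```bash
python3 -m handwheel '[[[0,0.3,0,0,0,0],[0,0.3,0,0,0,0],[0,0,0,0,0,0]]]' >/dev/null; python3 fm.py
python3 -m handwheel '[[[0,0.3,0,0,0,0],[0,0.3,0,0,0,0],[0,0,0,0,0,0]]]' >/dev/null; python3 fm.py
python3 -m handwheel '[[[0,0.3,0,0,0,0],[0,0,0,0,0,0]]]' >/dev/null; python3 fm.py
```

```text
8.35 [-0.47 -3.25 68.02  1.78]
8.9 [ 4.92 -4.78 68.01  2.53]
9.35 [ 7.39 -6.17 68.01  3.13]
```

```bash
python3 -m handwheel '[[[0,0.3,0,0,0,0],[0,0.1,0,0,0,0],[0,0,0,0,0,0]]]' >/dev/null; python3 fm.py
python3 - <<'E'
from h import *
def av(n): return np.mean([bot.capture(n).astype(float) for _ in range(4)],0)[:,:,::-1].astype(np.uint8)
t=av("top");s=av("side");cv2.imwrite("pics/t4_full.png",t);cv2.imwrite("pics/s4_full.png",s)
z=lambda i:cv2.resize(cv2.convertScaleAbs(i,alpha=1.8),(400,400),interpolation=cv2.INTER_CUBIC)
cv2.imwrite("pics/c4.png",np.hstack([z(t[210:290,230:310]),z(s[205:285,255:335])]))
E
```

```text
9.9 [10.56 -8.17 68.08  4.02]
```

View pics/c4.png

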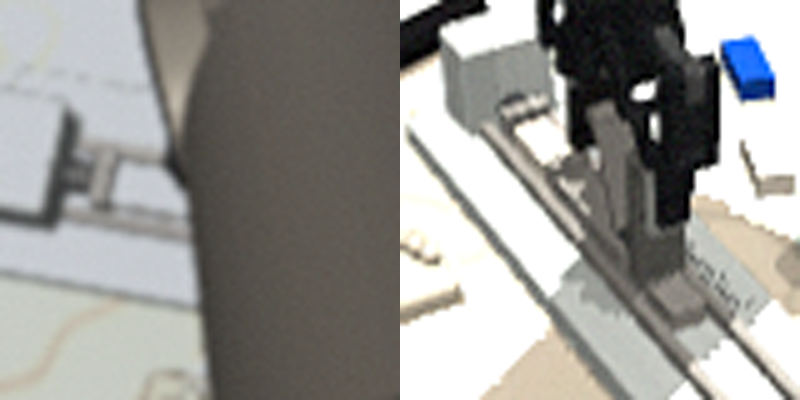

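Both crops show the blank clamped and the anvil pressed in, with the pointer hidden by the arm. I'll measure the anvil's shift between the two top images, and the tail's shift in the side view.

```bash
cat > rect.py <<'E'
from pose import *
p=fit().x
def rect(n,f,xs,ys,z):
    im=cv2.imread(f).astype(np.float32);c,T=cal(n);X,Y=np.meshgrid(xs/1000,ys/1000)
    W=np.stack([X,Y,np.full_like(X,z)],-1)@H(p).T+[p[0],p[1],0]
    q=W@T[:3,:3].T+T[:3,3];a=q[...,:2]/q[...,2:];s=1+c["k1"]*(a**2).sum(-1)
    return cv2.remap(im,(c["fx"]*a[...,0]*s+c["cx"]).astype(np.float32),(c["fy"]*a[...,1]*s+c["cy"]).astype(np.float32),cv2.INTER_CUBIC).mean(-1)
E
python3 - <<'E'
from rect import *
xs=np.arange(60,150,.25)
def m(n,z,ys,A,B,lo,hi,xs):
    a=rect(n,A,xs,ys,z);b=rect(n,B,xs,ys,z)
    i=np.searchsorted(xs,[lo,hi]);t=a[:,i[0]:i[1]]
    r=cv2.matchTemplate(b,t,cv2.TM_CCOEFF_NORMED)[0];k=r.argmax();print(n,lo,hi,"shift",xs[k]-lo,"cc",r[k].round(3),r[max(k-8,0):k+9:2].round(3))
    return a.mean(0),b.mean(0)
for lo,hi in((88,103),(90,102),(86,100)):
    A,B=m("top",.036,np.arange(-7,8,.5),"pics/t0_full.png","pics/t4_full.png",lo,hi,xs)
i=slice(80,240,6)
for x,u,v in zip(xs[i],A[i],B[i]):print(x,u.round(),v.round(),end=" | ")
print()
x2=np.arange(-140,0,.25)
for lo,hi in((-126,-112),(-130,-110)):
    for B in("s3","s4"): m("side",.024,np.arange(-8,9,.5),"pics/s0_full.png",f"pics/{B}_full.png",lo,hi,x2)
E
```

```text
top 88 103 shift 22.25 cc 0.863 [0.518 0.644 0.751 0.828 0.863 0.849 0.787 0.679 0.534]
top 90 102 shift 22.5 cc 0.851 [0.438 0.589 0.718 0.81  0.851 0.82  0.698 0.467 0.147]
top 86 100 shift 22.75 cc 0.955 [0.736 0.831 0.903 0.946 0.955 0.93  0.871 0.782 0.668]
80.0 101.0 37.0 | 81.5 100.0 43.0 | 83.0 99.0 55.0 | 84.5 101.0 69.0 | 86.0 103.0 79.0 | 87.5 104.0 85.0 | 89.0 105.0 92.0 | 90.5 102.0 99.0 | 92.0 89.0 106.0 | 93.5 69.0 109.0 | 95.0 58.0 111.0 | 96.5 66.0 112.0 | 98.0 82.0 112.0 | 99.5 89.0 112.0 | 101.0 89.0 111.0 | 102.5 82.0 111.0 | 104.0 70.0 111.0 | 105.5 59.0 112.0 | 107.0 51.0 112.0 | 108.5 49.0 112.0 | 110.0 49.0 113.0 | 111.5 50.0 113.0 | 113.0 50.0 109.0 | 114.5 52.0 98.0 | 116.0 53.0 81.0 | 117.5 52.0 72.0 | 119.0 50.0 77.0 | 
side -126 -112 shift 24.0 cc 0.883 [0.642 0.761 0.838 0.875 0.883 0.872 0.85  0.821 0.787]
side -126 -112 shift 72.5 cc 0.898 [0.607 0.741 0.834 0.883 0.898 0.889 0.867 0.837 0.801]
side -130 -110 shift 24.25 cc 0.852 [0.71  0.765 0.81  0.839 0.852 0.844 0.814 0.764 0.7  ]
side -130 -110 shift 73.0 cc 0.853 [0.724 0.777 0.819 0.846 0.853 0.84  0.804 0.75  0.683]
```

The anvil shift of 22.5 mm, tail shift of about 72.7 mm and TCP travel of about 72 mm all agree, so the leg is on the mark. Next I close in small steps, backing off by half of each. The target is tcp = opening/2 - 23.5.

```bash
python3 -m handwheel '[[[0,-0.1,0,0,0,0],[0,-0.1,0,0,0,0]]]' 6.4 20 >/dev/null; python3 st.py
python3 -m handwheel '[[[0,-0.1,0,0,0,0],[0,-0.1,0,0,0,0]]]' 6.0 >/dev/null; python3 st.py
python3 -m handwheel '[[[0,-0.1,0,0,0,0],[0,0,0,0,0,0]]]' 5.8 >/dev/null; python3 st.py
python3 -m handwheel '[[[0,-0.1,0,0,0,0],[0,0,0,0,0,0]]]' 5.6 >/dev/null; python3 st.py;python3 fm.py
```

```text
t 10.5 tcp holder mm [ 9.4 -0.2 52.3] F holder [-5.3 -0.3  3.1] op 64.1 grip 2.9 rot err deg [-0.06 -0.01 -0.11]
t 10.7 tcp holder mm [ 7.5 -0.2 52.4] F holder [-5.3  0.3  3.6] op 59.9 grip 2.8 rot err deg [-0.05 -0.01 -0.11]
t 10.9 tcp holder mm [ 6.2 -0.2 52.4] F holder [-7.2  0.7  4.1] op 58.4 grip 3.4 rot err deg [-0.07 -0.01 -0.12]
t 11.1 tcp holder mm [ 5.2 -0.2 52.4] F holder [-6.6  0.3  4.6] op 56.4 grip 3.4 rot err deg [-0.07 -0.01 -0.12]
11.35 [ 5.23 -6.63 55.92  3.37]
```

```bash
python3 -m handwheel '[[[0,-0.15,0,0,0,0],[0,0,0,0,0,0]]]' 5.4 >/dev/null; python3 st.py
python3 -m handwheel '[[[0,-0.1,0,0,0,0],[0,0,0,0,0,0]]]' 5.2 >/dev/null; python3 st.py
python3 -m handwheel '[[[0,-0.1,0,0,0,0],[0,0,0,0,0,0]]]' 5.0 >/dev/null; python3 st.py
python3 -m handwheel '[[[0,-0.1,0,0,0,0],[0,0,0,0,0,0]]]' 4.8 >/dev/null; python3 st.py;python3 fm.py
```

```text
t 11.55 tcp holder mm [ 4.  -0.2 52.6] F holder [-6.4  0.3  5.2] op 54.2 grip 5.8 rot err deg [-0.05 -0.01 -0.11]
t 11.75 tcp holder mm [ 3.1 -0.2 52.7] F holder [-6.9  0.3  6.9] op 52.0 grip 5.6 rot err deg [-0.04 -0.01 -0.12]
t 11.95 tcp holder mm [ 2.1 -0.3 52.7] F holder [-6.4  0.9  6.3] op 50.3 grip 5.5 rot err deg [-0.04 -0.   -0.11]
t 12.15 tcp holder mm [ 1.1 -0.3 52.7] F holder [-5.8  0.6  6.6] op 47.9 grip 5.2 rot err deg [-0.04  0.   -0.11]
12.4 [ 1.08 -6.27 48.24  5.16]
```

```bash
python3 -m handwheel '[[[0,-0.1,0,0,0,0],[0,0,0,0,0,0]]]' 4.6 >/dev/null; python3 st.py
python3 -m handwheel '[[[0,-0.1,0,0,0,0],[0,0,0,0,0,0]]]' 4.4 >/dev/null; python3 st.py
python3 -m handwheel '[[[0,-0.1,0,0,0,0],[0,0,0,0,0,0]]]' 4.2 >/dev/null; python3 st.py
python3 -m handwheel '[[[0,-0.1,0,0,0,0],[0,0,0,0,0,0]]]' 4.0 >/dev/null; python3 st.py;python3 fm.py
python3 - <<'E'
from rect import *
t=np.mean([bot.capture("top").astype(float) for _ in range(4)],0)[:,:,::-1].astype(np.uint8);cv2.imwrite("pics/t5_full.png",t)
xs=np.arange(60,150,.25);ys=np.arange(-7,8,.5)
for A,lo,hi in(("t0",86,100),("t0",88,103),("t4",109,123)):
    a=rect("top",f"pics/{A}_full.png",xs,ys,.036);b=rect("top","pics/t5_full.png",xs,ys,.036);i=np.searchsorted(xs,[lo,hi])
    r=cv2.matchTemplate(b,a[:,i[0]:i[1]],cv2.TM_CCOEFF_NORMED)[0];print(A,"shift",xs[r.argmax()]-lo,r.max().round(3))
E
```

```text
t 12.6 tcp holder mm [ 0.1 -0.4 52.7] F holder [-5.6 -0.   6.6] op 46.3 grip 4.9 rot err deg [-0.04  0.01 -0.11]
t 12.8 tcp holder mm [-1.  -0.4 52.6] F holder [-6.6 -0.   5.4] op 44.3 grip 4.8 rot err deg [-0.05  0.01 -0.12]
t 13.0 tcp holder mm [-2.  -0.4 52.6] F holder [-6.6 -0.4  5. ] op 42.1 grip 4.8 rot err deg [-0.05  0.01 -0.11]
t 13.2 tcp holder mm [-3.  -0.4 52.6] F holder [-5.7  0.4  6.1] op 39.9 grip 4.8 rot err deg [-0.04  0.01 -0.12]
13.45 [-2.99 -6.45 40.19  4.82]
t0 shift 22.75 0.949
t0 shift 22.25 0.837
t4 shift 0.0 0.979
```

```bash
python3 -m handwheel '[[[0,-0.1,0,0,0,0],[0,0,0,0,0,0]]]' 3.8 >/dev/null; python3 st.py
python3 -m handwheel '[[[0,-0.1,0,0,0,0],[0,0,0,0,0,0]]]' 3.6 >/dev/null; python3 st.py
python3 -m handwheel '[[[0,-0.1,0,0,0,0],[0,0,0,0,0,0]]]' 3.4 >/dev/null; python3 st.py
python3 -m handwheel '[[[0,-0.1,0,0,0,0],[0,0,0,0,0,0]]]' 3.2 >/dev/null; python3 st.py
python3 -m handwheel '[[[0,-0.1,0,0,0,0],[0,0,0,0,0,0]]]' 3.0 >/dev/null; python3 st.py;python3 fm.py
```

```text
t 13.85 tcp holder mm [-3.9 -0.4 52.7] F holder [-6.9  0.4  5.9] op 38.0 grip 4.9 rot err deg [-0.04  0.01 -0.11]
t 14.05 tcp holder mm [-4.9 -0.4 52.7] F holder [-6.8  0.2  6.1] op 36.0 grip 5.0 rot err deg [-0.04  0.01 -0.11]
t 14.25 tcp holder mm [-5.9 -0.4 52.7] F holder [-6.8  0.2  6.3] op 34.2 grip 5.0 rot err deg [-0.03  0.02 -0.11]
t 14.45 tcp holder mm [-6.9 -0.4 52.7] F holder [-6.4 -0.7  5.9] op 32.3 grip 4.9 rot err deg [-0.03  0.02 -0.12]
t 14.65 tcp holder mm [-7.9 -0.5 52.8] F holder [-6.4  0.1  6.7] op 29.8 grip 4.9 rot err deg [-0.03  0.02 -0.11]
14.9 [-7.86 -6.76 30.13  4.92]
```

Nearly closed. Now I squeeze against the stop with more force.

```bash
python3 -m handwheel '[[[0,0,0,0,0,0],[0,0,0,0,0,0]]]' 2.8 40 >/dev/null; python3 st.py
python3 -m handwheel '[[[0,0,0,0,0,0],[0,0,0,0,0,0],[0,0,0,0,0,0]]]' 2.0 40 >/dev/null; python3 st.py;python3 fm.py
python3 - <<'E'
from rect import *
def av(n): return np.mean([bot.capture(n).astype(float) for _ in range(4)],0)[:,:,::-1].astype(np.uint8)
t=av("top");s=av("side");cv2.imwrite("pics/t6_full.png",t);cv2.imwrite("pics/s6_full.png",s)
xs=np.arange(60,150,.25);ys=np.arange(-7,8,.5)
for A,lo,hi in(("t0",86,100),("t0",88,103),("t4",109,123)):
    a=rect("top",f"pics/{A}_full.png",xs,ys,.036);b=rect("top","pics/t6_full.png",xs,ys,.036);i=np.searchsorted(xs,[lo,hi])
    r=cv2.matchTemplate(b,a[:,i[0]:i[1]],cv2.TM_CCOEFF_NORMED)[0];print(A,"shift",xs[r.argmax()]-lo,r.max().round(3))
z=lambda i:cv2.resize(cv2.convertScaleAbs(i,alpha=1.8),(400,400),interpolation=cv2.INTER_CUBIC)
cv2.imwrite("pics/c6.png",np.hstack([z(t[200:300,220:320]),z(s[205:285,255:335])]))
E
```

```text
t 15.1 tcp holder mm [-8.1 -0.5 52.9] F holder [-7.5  1.3  9.3] op 29.2 grip 38.9 rot err deg [-0.03  0.02 -0.16]
t 15.4 tcp holder mm [-8.1 -0.5 52.9] F holder [-7.2  0.9  9.3] op 29.0 grip 38.9 rot err deg [-0.03  0.02 -0.16]
15.65 [-8.07 -8.3  29.02 38.92]
t0 shift 23.0 0.949
t0 shift 22.5 0.846
t4 shift 0.25 0.973
```

View pics/c6.png

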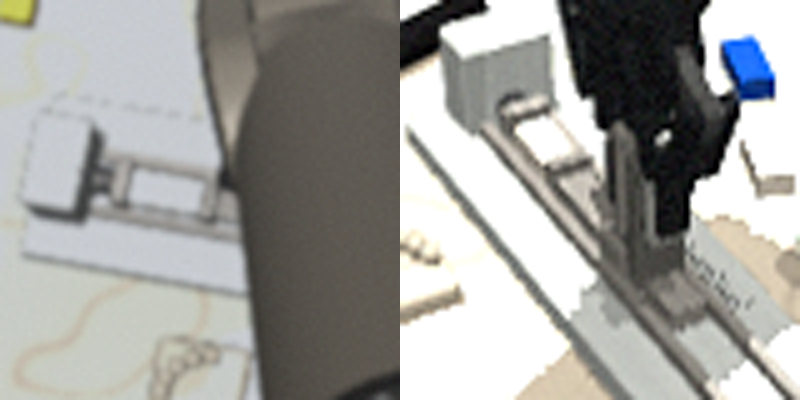

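The lever is upright and closed (opening 29 mm at 39 N), the blank is clamped, and the anvil is pressed in 22.6 mm, which is on the mark. I'm handing in.

```bash
python3 -c '
from rig import bot
print(bot.close_job())'
```

```text
the job is handed in; nothing more can be done
None
```

I handed the job in while still holding: the lever is squeezed shut against the post at about 39 N, the blank is clamped, and my measurements put the pointer within about 1 mm of the clip tip. The arm hid the pointer at the end, so that comes from the anvil's shift and the hand's travel, and the hand-in gave no verdict.

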